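# Return a stray bearing post to its bay in the parts box

### The arm

A 7-joint arm with a two-finger parallel gripper is mounted at the origin on the work surface; the furniture and walls round the work are solid. World frame = base frame: x ahead of the robot, y to its left, z up, the work surface at z = 0. Lengths are in m, angles in rad, forces in N, time in s.
With the tool pointing down it reaches from about 0.375 to 0.925 m from the base axis. Payload 3.1 kg.
Tool frame: the origin (TCP) lies on the centre line of the jaws, within the pads' length; the fingertips stand 22 mm ahead of it and the grasp point (between the pads) lies 3 mm ahead of it; z points along the fingers, y is the direction in which the jaws open and shut (so a half turn about z gives the same grasp; the last joint's range is limited). The gripper opens to 85 mm and grips with 20 to 120 N. Pads are 22 mm wide; open, the fingers measure 114 mm over their backs; the gripper's body (76 mm by 85 mm) begins 54 mm behind the grasp point. The pads swing forward as they close: fully open they stand 13 mm farther back than shut.
Start: joints at [1.077, 0.383, 0.044, 1.598, -0.018, 1.161, -0.05], TCP at [0.251, -0.6, 0.253] pointing down, gripper open.
Joint ranges: [-2.61, 2.61], [-0.41, 2.15], [-1.48, 1.57], [0, 2.5], [-1.57, 4.71], [0.05, 1.97], [-2.85, 2.85]. Speed limits (rad/s): [2.79, 2.79, 3.14, 3.14, 3.14, 3.14, 3.14].

### API

Orientations are given as a rotation vector (axis times angle).
In Python, from plant import * gives the robot as it stands. The module is installed in compiled form; this text tells all that it offers. Calls block until the motion is done:
- reach(position, orientation): joint-space move of the TCP to a pose.
- servo_line(position, orientation=None, rate=0.15, max_force=None): straight line of the TCP; orientation=None keeps the orientation; rate is the mean speed in m/s. With max_force (N) it stops when the force on the tool has changed by that much, and returns True; else False.
- set_joints(angles): joint-space move.
- open_jaws() and clamp(): open the fingers fully, or close them until they stop; the grip force is fixed at half the most.
- hold(seconds).
- inverse_kinematics(position, orientation): joint angles nearest the present ones, or None.
- read_state(): the state.
- read_camera(name): name is "scene" or "side" or "wrist"; returns a dict with "frame" (384x512x3 uint8, red, green, blue), "camera_matrix" (3x3 intrinsics, pixels), "origin" and "attitude" of the camera in the world; the wrist camera has in their place "T_tool_cam" (4x4, takes a point from camera to tool coordinates, whose origin is the TCP and whose axes are the flange's). Camera axes: x right, y up, looking along -z (the intrinsics and any distortion apply to the point x, -y, -z); pixel columns grow to the right and rows downward; lengths in m; the calibration is good to about 2 mm. A picture is of the moment at which its call begins: read the wrist's pose just before it. There is no depth.
A pose or a line that the arm cannot do raises IKError and nothing moves.
- close_job(): hands the job in, once; it reports no verdict.
The state is a dict: "time_s": time; "joint_pos": joint angles; "qvel": joint speeds; "joint_efforts": joint torques, N m; "tcp_pos": TCP position; "eef_rot": TCP orientation; "force": force on the tool from outside, world axes, zero at the start; "ft_torque": the same for the moment, N m; "width": finger opening in m.
Only numpy, scipy, OpenCV 4.12 (cv2) and the standard library are available. Lean on these libraries where they do the work, as an engineer would, in place of code of your own. Each camera call takes 0.05 s, during which the arm holds its last target.

### The job

The bearing post standing on the cork mat belongs in the covered two-bay parts box, in the same bay as the other bearing post, not in the bay with the hex nut. See which bay that is, slide the cover off that bay, lower the post in so that it stands upright on the bay floor beside its mate (do not drop it), then slide the cover back so that it closes the whole box, its ends even with the ends of the box. Leave the nut and the stored post in their bays and leave the other things on the bench where they are.

Things in the scene. Friction and masses are not known exactly. Their poses are not given: they have to be found in the camera images.
- parts_box: Fixed grey parts box, 128 (x) x 180 (y) x 47 mm high with the aluminium cover rails on its long sides. Origin: centre of its underside, on the bench; y along the long side, z up. Place and yaw vary. A wall at y = 0 parts it into two bays. One bay holds a bearing post, the other a hex nut (which is which varies), 25 to 35 mm from the middle towards +x; the -x half of each bay is free.
- bay_plus (a point): Centre of the floor of the bay at the box's +y, 4 mm above the bench. The bay measures 116 mm (box x) by 84 mm (box y) inside; dividing and end walls 4 mm thick, their tops 38 mm above the bench.
- bay_minus (a point): Centre of the floor of the bay at the box's -y, of the same size.
- cover (a joint): Travel (m) of the flat clear cover, 180 mm long, along the box's y, from -0.092 to 0.092; top 43 mm above the bench, end strips to 46 mm. 0: closed over both bays, ends even with the box's. Positive: slid to +y, uncovering the -y bay; negative uncovers the +y bay; at either end of travel one bay is clear. About 1.5 N of friction; stays where left. Starts within 0.05 of closed.
- cover_handle (a point): Centre of the aluminium handle block fixed on the middle of the cover: 50 mm along the box's x, 14 mm thick along the box's y, 20 mm tall; this point is 56 mm above the bench, 10 mm below the block's top. It moves with the cover. Can be pinched across its 14 mm or pushed.
- stray_center (a point): Centre, half-way up, of the loose bearing post that stands upright on the bench, on a fixed cork mat 3 mm thick (150 x 130 mm): black, round, 31 mm tall, with a foot flange 36 mm in diameter and 9 mm high and above it a knurled barrel about 28 mm in diameter; z is its axis. 15.5 mm above its underside; about 0.07 kg.
- stored_center (a point): Centre, half-way up, of the like bearing post that stands in one bay of the box.
- nut_center (a point): Centre, half-way up, of the plain steel hex nut, 26 x 22 x 12 mm, that lies in the other bay of the box.
- tape: Bystander: loose roll of black tape, 63 mm across, 19 mm high, lying flat. Origin: centre of its underside.
- pliers: Bystander: loose pliers, 141 x 52 x 12 mm, lying on the bench. Origin: centre of the underside.
- bottle: Bystander: loose white round bottle, 58 mm across, 88 mm tall, standing. Origin: centre of its underside.
Mind the look-alikes: they are no part of the job. What is shaped like the part that bears stray_center but blue or yellow is not meant.

How it is judged:
On the way:
1. the stray post stands upright on the floor of the bay that holds the other post, let go of (((y of stray_center in the frame of parts_box between 0.012 and 0.08 m and x of stray_center in the frame of parts_box between -0.056 and 0.056 m and y of stored_center in the frame of parts_box between 0.012 and 0.08 m and x of stored_center in the frame of parts_box between -0.056 and 0.056 m) or (y of stray_center in the frame of parts_box between -0.08 and -0.012 m and x of stray_center in the frame of parts_box between -0.056 and 0.056 m and y of stored_center in the frame of parts_box between -0.08 and -0.012 m and x of stored_center in the frame of parts_box between -0.056 and 0.056 m)) and contact force between the fingers and stray_post below 0.05 N and z of stray_center in the frame of parts_box between 0.016 and 0.0225 m and angle between each of stray_center, stored_center's own z axis and vertical below 0.12 rad and z of stored_center in the frame of parts_box between 0.016 and 0.0225 m), for 0.3 s.
At the end, for the whole second after the job is handed in: Both bearing posts stand upright (within 0.12 rad) on the floor of the same bay, the nut lies flat on the floor of the other bay, all at rest, and the cover is within 6 mm of its closed position (0) (((y of stray_center in the frame of parts_box between 0.012 and 0.08 m and x of stray_center in the frame of parts_box between -0.056 and 0.056 m and y of stored_center in the frame of parts_box between 0.012 and 0.08 m and x of stored_center in the frame of parts_box between -0.056 and 0.056 m) or (y of stray_center in the frame of parts_box between -0.08 and -0.012 m and x of stray_center in the frame of parts_box between -0.056 and 0.056 m and y of stored_center in the frame of parts_box between -0.08 and -0.012 m and x of stored_center in the frame of parts_box between -0.056 and 0.056 m)) and ((y of nut_center in the frame of parts_box between 0.012 and 0.08 m and x of nut_center in the frame of parts_box between -0.056 and 0.056 m and y of stored_center in the frame of parts_box between -0.08 and -0.012 m and x of stored_center in the frame of parts_box between -0.056 and 0.056 m) or (y of nut_center in the frame of parts_box between -0.08 and -0.012 m and x of nut_center in the frame of parts_box between -0.056 and 0.056 m and y of stored_center in the frame of parts_box between 0.012 and 0.08 m and x of stored_center in the frame of parts_box between -0.056 and 0.056 m)) and z of stray_center in the frame of parts_box between 0.016 and 0.0225 m and angle between each of stray_center, stored_center, nut_center's own z axis and vertical below 0.12 rad and z of stored_center in the frame of parts_box between 0.016 and 0.0225 m and z of nut_center in the frame of parts_box between 0.007 and 0.014 m and linear speed of each of stray_post, stored_post, stored_nut below 0.02 m/s and value of joint cover between -0.006 and 0.006 m); the robot touches nothing.
It fails at once if the stray post was dropped or thrown: moving faster than 0.6 m/s out of the fingers' hold (linear speed of stray_post above 0.6 m/s and contact force between the fingers and stray_post below 0.05 N).
It fails at once if the stray post was put down in the nut's bay (contact force between the fingers and stray_post below 0.05 N and z of stray_center in the frame of parts_box between 0.016 and 0.0225 m and angle between stray_center's own z axis and vertical below 0.12 rad and ((y of stray_center in the frame of parts_box between 0.012 and 0.08 m and x of stray_center in the frame of parts_box between -0.056 and 0.056 m and y of nut_center in the frame of parts_box between 0.012 and 0.08 m and x of nut_center in the frame of parts_box between -0.056 and 0.056 m) or (y of stray_center in the frame of parts_box between -0.08 and -0.012 m and x of stray_center in the frame of parts_box between -0.056 and 0.056 m and y of nut_center in the frame of parts_box between -0.08 and -0.012 m and x of nut_center in the frame of parts_box between -0.056 and 0.056 m))).
It fails at once if the stored post or the nut was taken out of its bay (more than 60 mm from its start) (distance of any of stored_center, nut_center from where it was at the start of the episode above 0.06 m).
It fails at once if a bystander was moved by more than 30 mm (distance of any of tape, pliers, bottle from where it was at the start of the episode above 0.03 m).
It also fails if it takes over 61 s, if anything falls off the work surface, if the arm or the gripper's body presses on something with over 40 N, if the wrist force passes 120 N, or if a joint passes its speed limit or range.

## Working session

There is one attempt and no reset: what is moved stays moved. The work goes in short steps, each a Python script; the robot and the scene stay as the last script left them, time stands still between calls to the robot, and variables do not carry over. Pictures are saved under pics/ and viewed, and the job is handed in when it is done.

```bash
mkdir -p pics; python3 - <<'E'
from plant import *
import cv2,numpy as np
s=read_state();print(s)
for n in ["scene","side","wrist"]:
    d=read_camera(n)
    cv2.imwrite(f"pics/{n}0.png",d["frame"][:,:,::-1])
    print(n,{k:np.round(v,4).tolist() if k!='frame' else 0 for k,v in d.items()})
E
```

```text
{'time_s': 0.0, 'joint_pos': array([ 1.07718775,  0.38384944,  0.04383662,  1.59955971, -0.01788397,
        1.16117318, -0.04988489]), 'qvel': array([ 0.00159924, -0.00014103,  0.00101366, -0.00212629,  0.00090228,
       -0.00029628,  0.000102  ]), 'joint_efforts': array([-3.19591136e-04, -4.33463967e+01,  1.02452774e+00, -2.49513888e+01,
        1.06315920e-02,  1.13635766e-02,  1.72789559e-06]), 'tcp_pos': array([ 0.25026779, -0.59894611,  0.2518844 ]), 'eef_rot': array([-3.07777814e+00, -6.17342709e-01,  1.03984870e-03]), 'force': array([-0.59393133,  0.40282227, -0.08714011]), 'ft_torque': array([-0.00638016, -0.02429508, -0.0075871 ]), 'width': 0.08560116349391209}
scene {'frame': 0, 'camera_matrix': [[372.0856, 0.0, 253.9973], [0.0, 372.0856, 190.7814], [0.0, 0.0, 1.0]], 'origin': [-0.1082, -0.5191, 0.5887], 'attitude': [0.8953, -0.4327, -0.8509]}
side {'frame': 0, 'camera_matrix': [[403.6443, 0.0, 253.8059], [0.0, 403.6443, 186.9521], [0.0, 0.0, 1.0]], 'origin': [0.3913, -0.6276, 0.7861], 'attitude': [0.6384, -0.0619, -0.1337]}
wrist {'frame': 0, 'camera_matrix': [[286.3914, 0.0, 252.375], [0.0, 286.3914, 195.0889], [0.0, 0.0, 1.0]], 'T_tool_cam': [[-0.0004, 0.9561, 0.2931, 0.0749], [1.0, 0.0003, 0.0005, 0.0007], [0.0004, 0.2931, -0.9561, -0.1215], [0.0, 0.0, 0.0, 1.0]]}
```

View pics/scene0.png

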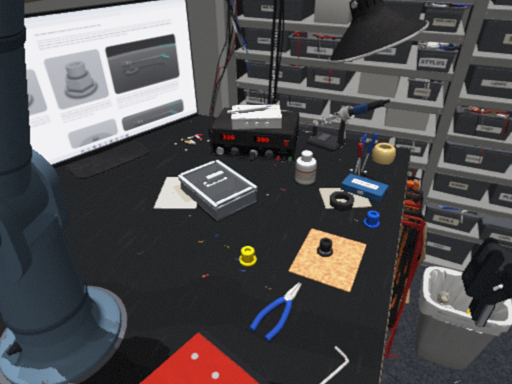

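View pics/side0.png

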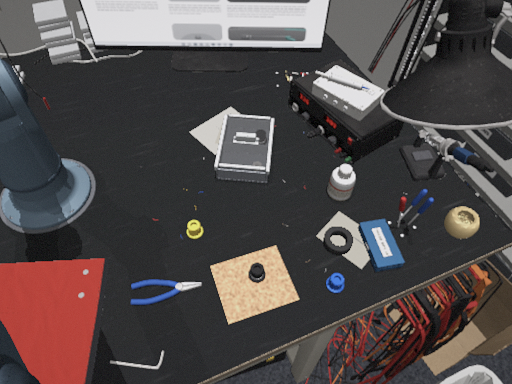

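View pics/wrist0.png

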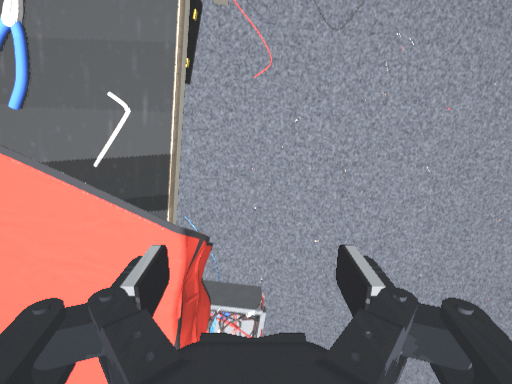

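The side view shows the box at about (245,147), the black post on the mat at (257,272), the tape at (338,240), the bottle at (342,182), and the yellow and blue decoys. I'll zoom in on the box.

```bash
cat > h.py <<'E'
from plant import *
import cv2,numpy as np
from scipy.spatial.transform import Rotation as R
def cam(n):
    s=read_state(); d=read_camera(n)
    if n=='wrist':
        T=np.eye(4);T[:3,:3]=R.from_rotvec(s['eef_rot']).as_matrix();T[:3,3]=s['tcp_pos']
        M=T@np.array(d['T_tool_cam'])
    else:
        M=np.eye(4);M[:3,:3]=R.from_rotvec(d['attitude']).as_matrix();M[:3,3]=d['origin']
    return d['frame'],np.array(d['camera_matrix']),M
def ray(K,M,u,v):
    p=np.array([(u-K[0,2])/K[0,0],-(v-K[1,2])/K[1,1],-1.]);return M[:3,3],M[:3,:3]@p
def onz(K,M,u,v,z):
    o,d=ray(K,M,u,v);return o+d*(z-o[2])/d[2]
def proj(K,M,P):
    p=M[:3,:3].T@(np.asarray(P)-M[:3,3]);return K[0,2]+K[0,0]*p[0]/-p[2],K[1,2]+K[1,1]*p[1]/p[2]
E
python3 - <<'E'
from h import *
f,K,M=cam('side'); 
cv2.imwrite('pics/sz.png',cv2.resize(f[100:195,200:300,::-1],None,fx=6,fy=6,interpolation=cv2.INTER_CUBIC))
for nm,u,v,z in [('post',257,272,.018),('TL',231,116,.046),('TR',274,118,.046),('BL',217,175,.046),('BR',270,180,.046),('yellow',194,230,.01),('blue',336,284,.01),('tape',338,240,.01),('bottle',342,190,.01),('plierT',200,286,.01),('plL',132,290,.01)]:
    print(nm,onz(K,M,u,v,z).round(3))
f,K,M=cam('scene'); 
cv2.imwrite('pics/cz.png',cv2.resize(f[145:225,165:265,::-1],None,fx=6,fy=6,interpolation=cv2.INTER_CUBIC))
print(onz(K,M,325,246,.018))
E
```

```text
post [ 0.461 -0.279  0.018]
TL [0.456 0.155 0.046]
TR [0.567 0.133 0.046]
BL [ 0.402 -0.037  0.046]
BR [ 0.523 -0.068  0.046]
yellow [ 0.338 -0.157  0.01 ]
blue [ 0.618 -0.323  0.01 ]
tape [ 0.649 -0.225  0.01 ]
bottle [ 0.695 -0.093  0.01 ]
plierT [ 0.343 -0.29   0.01 ]
plL [ 0.208 -0.28   0.01 ]
[ 0.46265872 -0.27374751  0.018     ]
```

View pics/sz.png

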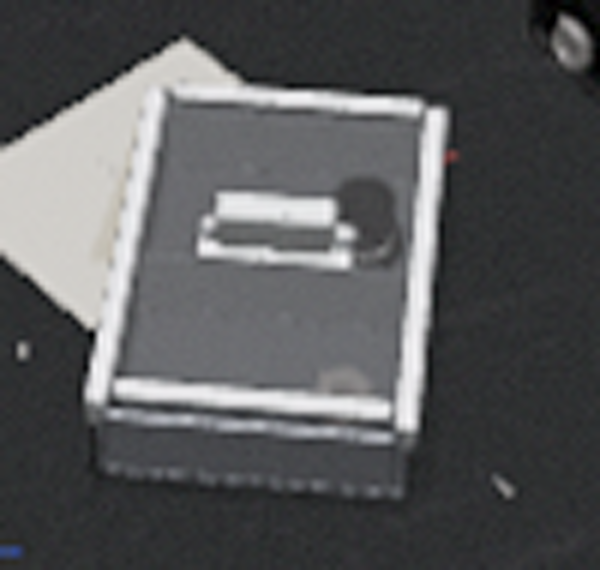

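View pics/cz.png

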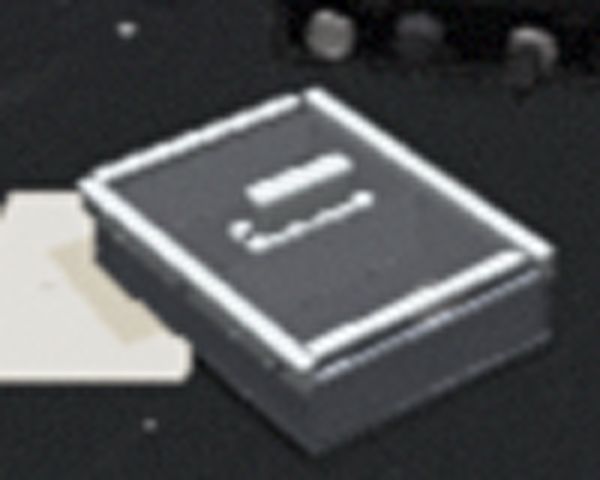

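The dark post shows through the cover in the far bay (world +y, the box's +y), and the bright nut is in the near bay. The cover is close to closed. Next is a closer look with the wrist camera.

```bash
python3 - <<'E'
from h import *
yaw=-0.27
rv=(R.from_euler('z',yaw)*R.from_euler('x',np.pi)).as_rotvec()
print(rv)
reach([0.42,-0.27,0.22],rv); s=read_state();print(s['time_s'],s['tcp_pos'])
f,K,M=cam('wrist');cv2.imwrite('pics/w1.png',f[:,:,::-1]);np.savez('w1.npz',f=f,K=K,M=M)
ax=np.array([np.cos(yaw),np.sin(yaw)])
reach([0.44,0.06,0.24],rv); s=read_state();print(s['time_s'],s['tcp_pos'])
f,K,M=cam('wrist');cv2.imwrite('pics/w2.png',f[:,:,::-1]);np.savez('w2.npz',f=f,K=K,M=M)
E
```

```text
[ 3.11300834e+00 -4.22827932e-01 -2.58907437e-17]
1.6417 [ 0.41984489 -0.27124112  0.22030632]
2.9417 [0.44036305 0.058296   0.23988852]
```

View pics/w1.png

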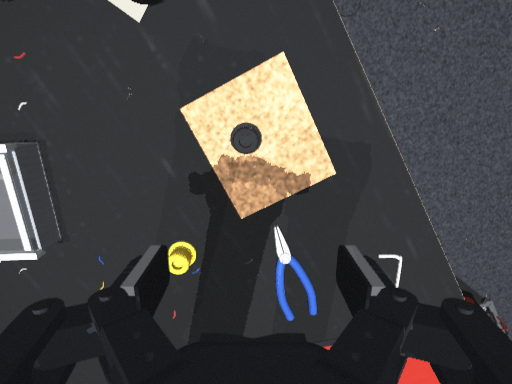

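View pics/w2.png

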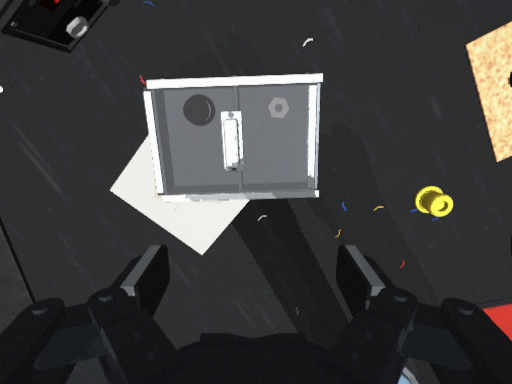

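The wrist views confirm it. The stored post at (199,110) is in the bay on the image's left (the +y bay), and the nut at (278,107) is in the -y bay. The handle is at (231,140) and the stray post at (246,139) in w1. Now I'll take precise points.

```bash
python3 - <<'E'
from h import *
a=np.load('w2.npz');f,K,M=a['f'],a['K'],a['M']
cv2.imwrite('pics/z2.png',cv2.resize(f[65:215,135:335,::-1],None,fx=4,fy=4,interpolation=cv2.INTER_CUBIC))
a=np.load('w1.npz');f=a['f']
cv2.imwrite('pics/z1.png',cv2.resize(f[105:175,205:285,::-1],None,fx=7,fy=7,interpolation=cv2.INTER_CUBIC))
cv2.imwrite('pics/z3.png',cv2.resize(f[220:384,0:200,::-1],None,fx=3.5,fy=3.5,interpolation=cv2.INTER_CUBIC))
E
```

```text
(no output)
```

View pics/z2.png

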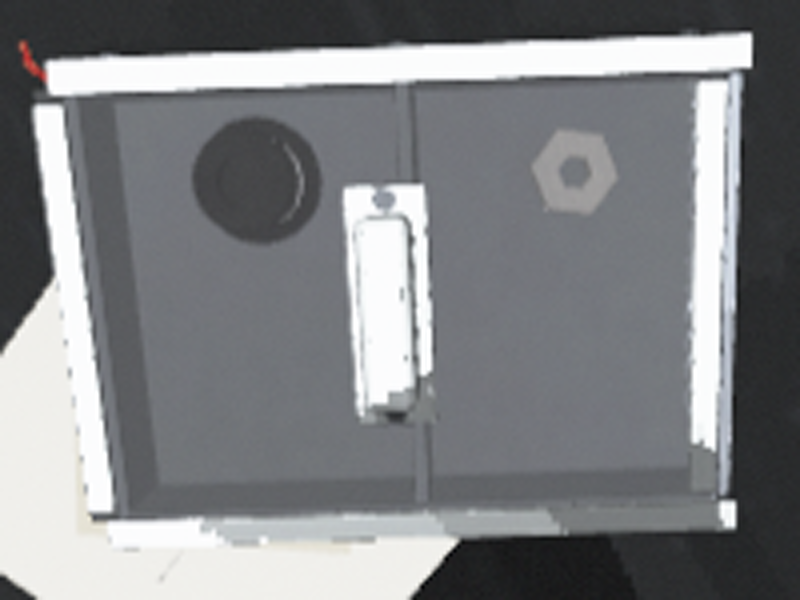

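View pics/z1.png

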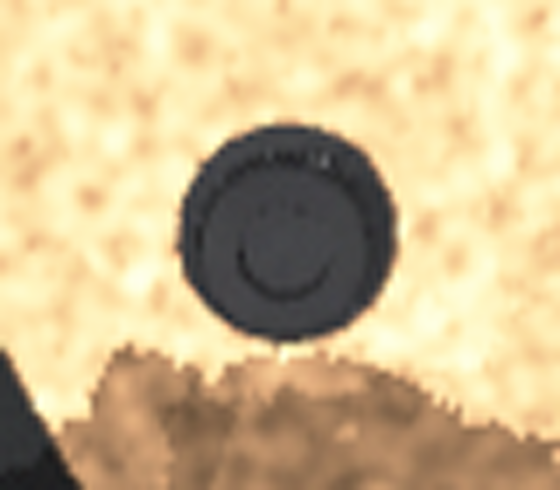

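View pics/z3.png

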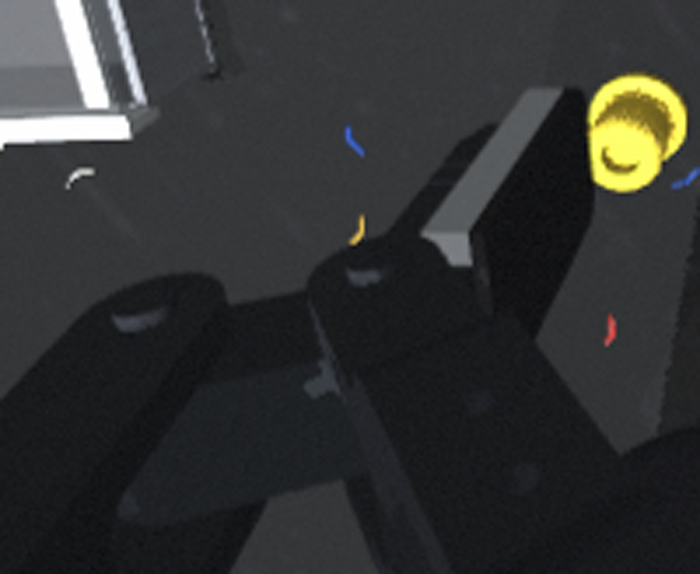

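```bash
python3 - <<'E'
from h import *
a=np.load('w2.npz');K,M=a['K'],a['M']
P=lambda x,y,z:onz(K,M,135-.375+x/4,65-.375+y/4,z)
c=[P(45,60,.047),P(752,34,.047),P(735,528,.047),P(108,550,.047)]
c=np.array(c)[:,:2];print(c.round(4), [np.linalg.norm(c[i]-c[(i+1)%4]).round(4) for i in range(4)])
ctr=c.mean(0);yv=(c[0]-c[1]+c[3]-c[2]);yv/=np.linalg.norm(yv);yaw=np.arctan2(-yv[0],yv[1]);print('ctr',ctr,'yaw',yaw,'cam',M[:3,3])
B=np.array([[np.cos(yaw),np.sin(yaw)],[-np.sin(yaw),np.cos(yaw)]])
b=lambda p:(B@(p[:2]-ctr)).round(4)
xv=(c[0]-c[3]+c[1]-c[2]);print('yaw from x',np.arctan2(xv[1],xv[0]))
print('handle top',b(P(356,215,.066)),b(P(411,215,.066)),b(P(366,410,.066)),b(P(415,405,.066)))
print('strip L outer',b(P(35,105,.046)),b(P(90,515,.046)),'strip R outer',b(P(728,80,.046)),b(P(715,490,.046)))
print('stored top', b(P(240,180,.035)),'stored flange',b(P(257,180,.013)),'nut',b(P(574,171,.016)))
print('divider',b(P(404,90,.038)),b(P(421,495,.038)))
a=np.load('w1.npz');K,M,f=a['K'],a['M'],a['f']
Q=lambda x,y,z:onz(K,M,205-.43+x/7,105-.43+y/7,z)
print('stray flange',Q(288,233,.012),'top',Q(285,242,.034))
print('width flange',np.linalg.norm(Q(180,233,.012)-Q(397,233,.012)),'barrel',np.linalg.norm(Q(202,242,.034)-Q(368,242,.034)))
E
```

```text
[[ 0.5681  0.135 ]
 [ 0.5254 -0.0402]
 [ 0.3976 -0.0091]
 [ 0.44    0.1669]] [np.float64(0.1803), np.float64(0.1315), np.float64(0.181), np.float64(0.1319)]
ctr [0.48278106 0.06315776] yaw -0.23780526985285955 cam [0.51273248 0.03794966 0.36143056]
yaw from x -0.24121384622460992
handle top [0.0256 0.0112] [ 0.0251 -0.0025] [-0.0238  0.0118] [-0.0229 -0.0011]
strip L outer [0.0554 0.0944] [-0.0555  0.0949] strip R outer [ 0.0551 -0.0848] [-0.0545 -0.0844]
stored top [0.0349 0.0452] stored flange [0.0347 0.0445] nut [ 0.034  -0.0476]
divider [ 0.0561 -0.0009] [-0.0552 -0.    ]
stray flange [ 0.46240219 -0.27582315  0.012     ] top [ 0.46321757 -0.27605704  0.034     ]
width flange 0.03518767584712462 barrel 0.025155060819332838
```

```bash
cat >> h.py <<'E'
C=np.array([.4828,.0632]);YAW=-.239
XV=np.array([np.cos(YAW),np.sin(YAW)]);YV=np.array([-np.sin(YAW),np.cos(YAW)])
def box(x,y,z): 
    p=C+x*XV+y*YV;return [p[0],p[1],z]
def ori(th=0): # tool x along box x rotated by th
    return (R.from_euler('z',YAW+th)*R.from_euler('x',np.pi)).as_rotvec()
def st(m=''):
    s=read_state();print(m,s['time_s'],s['tcp_pos'].round(4),s['force'].round(1),round(s['width'],4));return s
def snap(n,name):
    f,K,M=cam(n);cv2.imwrite(f'pics/{name}.png',f[:,:,::-1]);np.savez(name+'.npz',f=f,K=K,M=M)
E
python3 - <<'E'
from h import *
reach(box(0,.0045,.13),ori());st()
print(servo_line(box(0,.0045,.0745),max_force=15));st('down')
clamp();st('clamp')
print(servo_line(box(0,-.0915,.0745),rate=.1));st('slid')
snap('wrist','w3');snap('side','s3')
E
```

```text
3.5333 [0.4837 0.0667 0.1298] [-0.2  0.7  0.1] 0.0852
False
down 4.05 [0.4849 0.0676 0.076 ] [ 0.6 -0.2  0.1] 0.0858
clamp 4.7083 [0.4841 0.0678 0.075 ] [-1.2 -0.2  3.9] 0.0122
False
slid 5.8167 [ 0.4614 -0.0261  0.0749] [-0.1  2.5  5.3] 0.0121
```

View pics/w3.png

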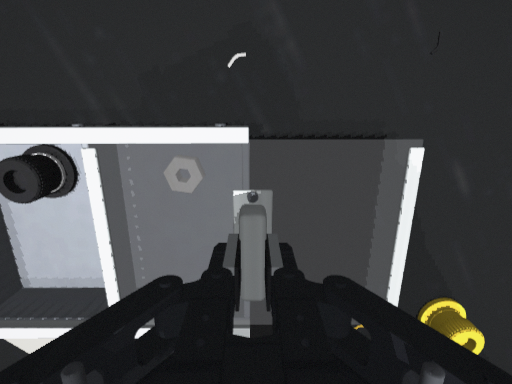

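View pics/s3.png

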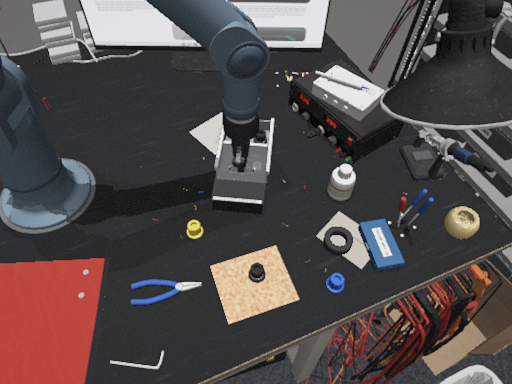

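The cover is fully aside and clear of the +y bay. The fingertips are about 9 mm thick, so I'll grip high on the barrel with the jaws diagonal to the bay, which gives them room to open inside it.

```bash
python3 - <<'E'
from h import *
for th in (np.pi/4,-np.pi/4,3*np.pi/4,-3*np.pi/4):
    print(th,[inverse_kinematics(p,ori(th)) is not None and inverse_kinematics(p,ori(th)).round(2) for p in (box(-.012,.045,.05),[.4627,-.2759,.0486])])
open_jaws()
servo_line(box(0,-.0915,.15),rate=.2)
th=-np.pi/4
reach([.4627,-.2759,.13],ori(th));st()
hold(.2)
print(servo_line([.4627,-.2759,.0490],max_force=12));hold(.2);st('down')
clamp();st('clamp')
snap('wrist','w4');snap('side','s4')
E
```

```text
0.7853981633974483 [array([ 0.16,  0.45, -0.53,  2.08,  0.34,  0.7 , -1.62]), array([ 0.79,  0.49, -0.38,  1.98,  0.27,  0.72, -0.78])]
-0.7853981633974483 [array([-0.54,  0.4 ,  0.26,  2.11, -0.17,  0.65, -2.76]), array([ 0.54,  0.46, -0.09,  2.  ,  0.06,  0.69, -2.19])]
2.356194490192345 [array([ 0.4 ,  0.53, -0.82,  2.07,  0.56,  0.77, -0.22]), array([ 1.04,  0.56, -0.69,  1.97,  0.5 ,  0.78,  0.61])]
-2.356194490192345 [array([ 0.71,  0.83, -1.25,  2.06,  0.97,  1.02,  1.06]), array([-0.51,  1.11,  1.36,  2.04, -1.23,  1.2 , -2.75])]
 8.125 [ 0.4632 -0.2732  0.1294] [-0.4  0.6 -0.6] 0.0854
False
down 9.2167 [ 0.4638 -0.2765  0.0503] [ 0.   0.6 -0.5] 0.0853
clamp 9.8167 [ 0.463  -0.2761  0.0494] [-1.3  0.1  3.3] 0.0233
```

View pics/w4.png

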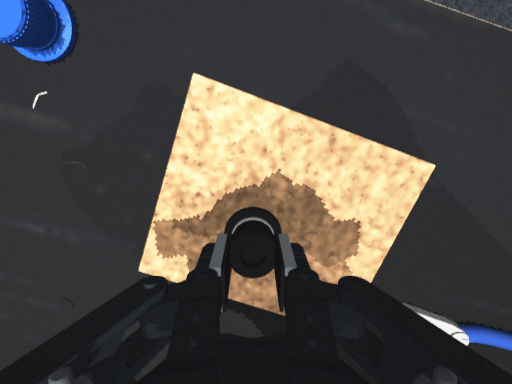

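View pics/s4.png

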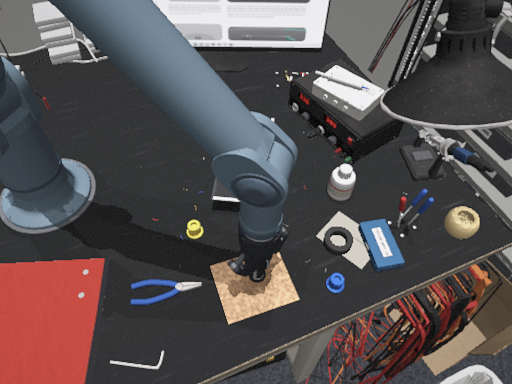

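```bash
python3 - <<'E'
from h import *
p=read_state()['tcp_pos']
servo_line([p[0],p[1],.17],rate=.12);st('lift')
reach(box(-.012,.045,.17),ori(np.pi/4));hold(.3);st('over')
snap('wrist','w5')
E
```

```text
lift 11.075 [ 0.4622 -0.2757  0.169 ] [-1.  -0.1 -0.6] 0.0238
over 12.8167 [0.4821 0.1089 0.17  ] [ 0.5 -0.5 -0.5] 0.0232
```

View pics/w5.png

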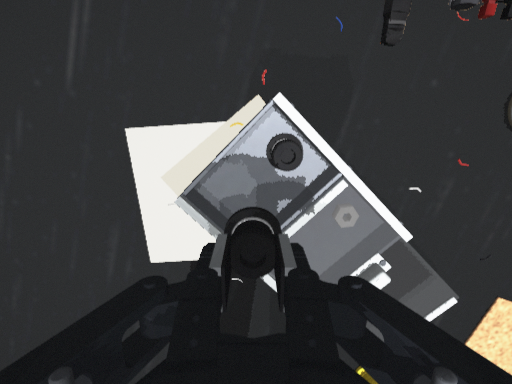

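```bash
python3 - <<'E'
from h import *
print(servo_line(box(-.012,.045,.06),rate=.1,max_force=10));hold(.2);st()
print(servo_line(box(-.012,.045,.0485),rate=.03,max_force=4));st('touch');hold(.2);st()
snap('wrist','w6')
E
```

```text
False
 14.3167 [0.4823 0.1098 0.0606] [-0.1 -0.6 -0.6] 0.0238
True
touch 14.6833 [0.4821 0.1098 0.0504] [-0.7 -0.5  4.4] 0.0235
 14.8833 [0.4821 0.1098 0.0504] [-0.8 -0.4  4.6] 0.0237
```

View pics/w6.png

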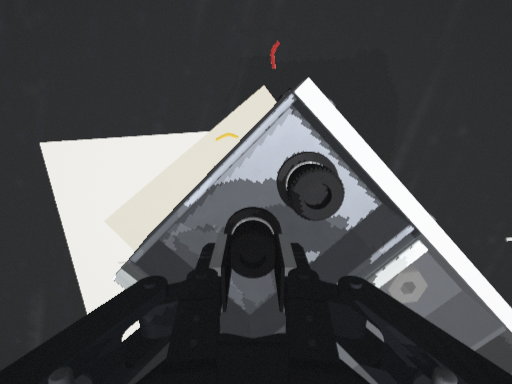

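Contact came exactly at the predicted height (TCP z 0.0504), and the post is upright beside its mate. Releasing.

```bash
python3 - <<'E'
from h import *
open_jaws();st('open')
p=read_state()['tcp_pos']
print(servo_line([p[0],p[1],.10],rate=.06,max_force=25));st('up')
servo_line([p[0],p[1],.2],rate=.2)
reach(box(-.05,.0,.24),ori());hold(.2)
snap('wrist','w7');st()
E
```

```text
open 15.5583 [0.4813 0.1094 0.0499] [ 0.   0.5 -0.9] 0.0856
False
up 16.5417 [0.4809 0.1092 0.0997] [ 0.3  0.1 -0.3] 0.0854
 18.0917 [0.4342 0.0754 0.2393] [-0.8 -0.1  0.8] 0.0854
```

View pics/w7.png

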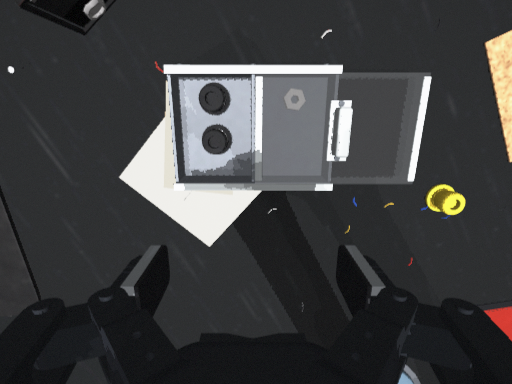

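Both posts stand in the +y bay, at (214,98) and (216,139), and nothing touched during the opening. Closing the cover.

```bash
python3 - <<'E'
from h import *
reach(box(0,-.0915,.13),ori());hold(.2)
print(servo_line(box(0,-.0915,.0745),max_force=15));hold(.1)
clamp();st('clamp')
servo_line(box(0,0,.0745),rate=.08);hold(.3);s=st('slid')
print('box y',(s['tcp_pos'][:2]-C)@YV)
open_jaws();servo_line(box(0,0,.16),rate=.15)
reach(box(-.045,0,.24),ori());hold(.2)
snap('wrist','w8');st()
a=np.load('w8.npz');cv2.imwrite('pics/z8.png',cv2.resize(a['f'][65:215,135:335,::-1],None,fx=4,fy=4,interpolation=cv2.INTER_CUBIC))
E
```

```text
False
clamp 20.225 [ 0.4612 -0.0258  0.0748] [-1.7  0.3  4.7] 0.0117
slid 21.8167 [0.4829 0.0638 0.0748] [-1.6  0.9  4.9] 0.0122
box y 0.0006199162576643253
 23.9417 [0.4384 0.0734 0.2383] [ 0.4 -0.3  0. ] 0.0852
```

View pics/z8.png

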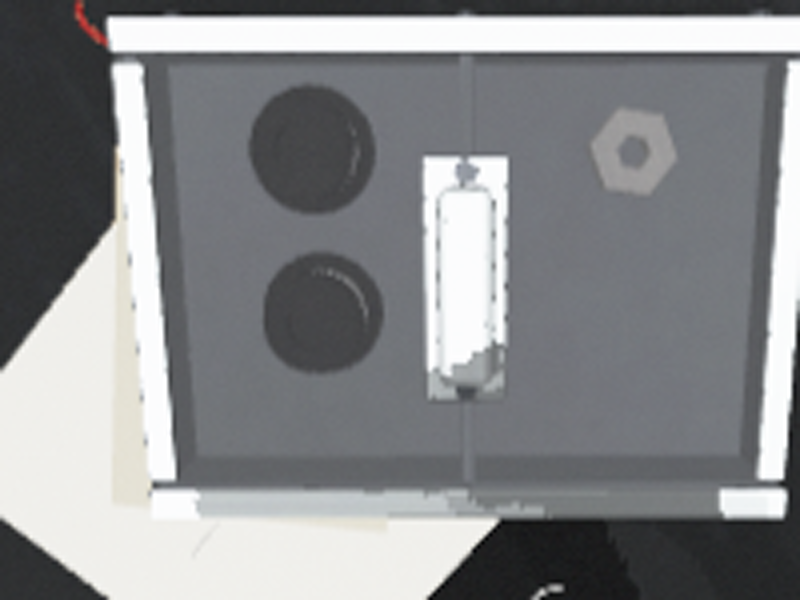

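```bash
python3 - <<'E'
from h import *
a=np.load('w8.npz');K,M=a['K'],a['M']
P=lambda x,y,z:onz(K,M,135-.375+x/4,65-.375+y/4,z)
b=lambda p:np.round([(p[:2]-C)@XV,(p[:2]-C)@YV],4)
print('L strip',b(P(112,64,.046)),b(P(151,480,.046)),'R',b(P(785,480,.046)),'railL',b(P(108,18,.047)),b(P(151,518,.047)),'railR',b(P(786,518,.047)))
print('handle',b(P(440,285,.066)),b(P(495,285,.066)),'divider',b(P(467,60,.038)),b(P(469,475,.038)))
print('stray',b(P(315,313,.035)),'stored',b(P(306,150,.035)),'nut',b(P(634,151,.016)))
snap('side','s9');a=np.load('s9.npz')
E
```

```text
L strip [0.0549 0.09  ] [-0.0548  0.0893] R [-0.0551 -0.0903] railL [0.0655 0.0897] [-0.0658  0.0899] railR [-0.0661 -0.0912]
handle [0.0013 0.0065] [ 0.0013 -0.0074] divider [ 0.0564 -0.0004] [-0.0556 -0.0007]
stray [-0.0094  0.0424] stored [0.0341 0.043 ] nut [ 0.034  -0.0479]
```

View pics/s9.png

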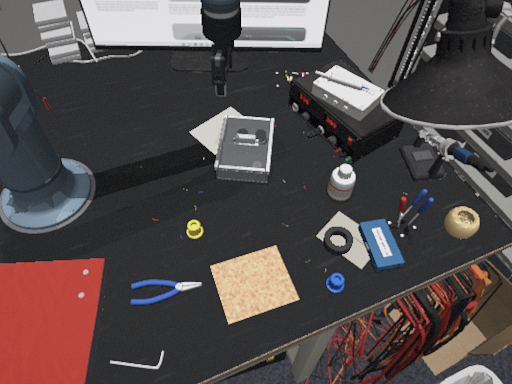

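The cover is within about 1 mm of closed, both posts are in the +y bay, the nut is in the -y bay, and the bystanders are where they started. Handing in.

```bash
python3 -c "
from plant import *
close_job()"
```

```text
the job is handed in; nothing more can be done
```

The stray post now stands in the box's +y bay beside its mate, and the cover is closed again. I handed the job in about 24 s into the 61 s allowed; the hand-in gave no verdict.

**What I did:** the wrist camera showed the stored post in the +y bay and the nut in the -y bay. I pinched the handle and slid the cover to -0.092. I gripped the stray post high on its barrel and lowered it until it touched the floor at the expected height. I let go with the jaws diagonal to the bay, then slid the cover back.

**Last checks, from the wrist picture (box frame):**

| Item | x (mm) | y (mm) |
|---|---|---|
| Stray post | -9 | 42 |
| Stored post | 34 | 43 |
| Nut | 34 | -48 |

- **Posts:** both look upright in the last pictures.
- **Cover:** its end strips measured +90 and -90 mm, against box ends at +90 and -91 mm. That puts it within about 1 mm of closed.
- **Bystanders:** the tape, pliers and bottle look unmoved in the side view, and the gripper is clear of everything.

No check failed or disagreed beyond about 2 mm.

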